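# Hang the rest pad on the pipe stand

### The job

The orange rest pad is lying on its side on the welding bench. Stand it upright on its feet on the bench and let go, then take it again and hang it over the aluminium bar of the blue pipe stand, between the two cheek plates, cushion up and one leg on each side of the bar, so that it sits flat on the bar. Lower it gently, do not drop it, and leave the other things on the bench where they are.

Things in the scene. Friction and masses are not known exactly. Their poses are not given: they have to be found in the camera images.
- pad: Rigid orange U-shaped rest pad, 0.35 kg, 64 mm long, 56 wide, 78 from feet to top; starts lying on its side, one leg flat on the bench. x: from feet (-39 mm) to cushioned top (+39), level at the start, up when hung. y: along its length (+-32), lies along the bar when hung. z: across its width, 0 (side lying down at the start) to 56 mm. Origin: centre of that side face, 39 mm from feet and top.
- pad_seat (a point): Centre of the underside of the pad's block, at (11, 0, 28) mm in the pad's frame, same axes; it rests on the bar's top when hung. The block is 22 mm thick (x +11 to +33) over the full width, with two black rubber ridges 6 mm high on top. Two legs, 8 mm thick and 50 mm long, leave a gap of 40 mm.
- stand: Blue pipe stand fixed to the bench; origin on the bench under the bar's middle, y along the bar, z up. Base plate 130 (x) by 190 (y) by 10 mm. Two upright cheek plates, 50 mm wide in x, 8 mm thick, tops at 182 mm, inner faces at y = +-43 mm: no room between them for fingers that hold the pad by its two ends.
- bar_top (a point): Middle of the top face of the stand's square aluminium bar (25 mm by 25 mm, 86 mm long between the cheeks), 140 mm above the bench; y along the bar, z up. Free space under the bar.
- wrench: Bystander: steel open-ended spanner 170 mm long lying on the bench, origin under its middle.
- converter: Bystander: catalytic converter, steel box 100 by 170 by 70 mm with pipe stubs at both ends (about 290 mm overall along y), origin under the box's centre.
- spray_red: Bystander: red spray can, 60 mm across, 190 mm tall, origin at its foot.
- spray_white: Bystander: white spray can, 60 mm across, 170 mm tall, origin at its foot.
- tray: Bystander: open aluminium tray of sockets, 130 by 200 by 40 mm, origin under its centre.
- clamp_ring: Bystander: steel ring lying flat, 64 mm across, 16 mm tall, origin under its centre.
- driver: Bystander: screwdriver with a red handle lying on the bench, origin under it.
Not all that is in view belongs to the job. Several things have the shape of the pad; the one meant has the colours described above. There is more than one size of the stand; the one meant has the size given above.

How it is judged:
By the outcome, as a careful person would: the job done as asked, in the order asked, and still so for the second after the job is handed in, with the robot touching nothing.
It also fails if it takes over 61 s, if anything falls off the work surface, if the arm or the gripper's body presses on something with over 40 N, if the wrist force passes 120 N, or if a joint passes its speed limit or range.

### The arm

A 6-joint arm with a two-finger parallel gripper is mounted at the origin on the work surface. World frame = base frame: x ahead of the robot, y to its left, z up, the work surface at z = 0. Lengths are in mm, angles in rad, forces in N, time in s.
With the tool pointing down it reaches from about 300 to 775 mm from the base axis. Payload 14.6 kg.
Tool frame: the origin (TCP) lies between the finger pads; the fingertips stand manip.nose_length ahead of it and the grasp point (between the pads) lies 11 mm behind it (manip.nose_length is the distance from the TCP to the fingertips, in mm); z points along the fingers, y is the line along which they close (so a half turn about z gives the same grasp; the last joint's range is limited). The gripper opens to 94 mm and grips with 3 to 60 N. Pads are 16 mm wide; open, the fingers measure 119 mm over their backs; the gripper's body (75 mm by 177 mm) begins 78 mm behind the grasp point.
Start: joints at [-1.407, 0.3, 1.521, -0, 1.321, -0.067], TCP at [125.81, -535.408, 213.446] pointing down, gripper open.
Joint ranges: [-3.03, 3.03], [-0.79, 2.21], [0.23, 2.52], [-1.04, 4.18], [0, 3.07], [-2.55, 2.55]. Speed limits (rad/s): [2.22, 2.22, 2.57, 3.14, 3.14, 3.14].

### API

Orientations are given as [roll, pitch, yaw] about the fixed x, y, z axes, in that order (R = Rz(yaw) Ry(pitch) Rx(roll)).
In Python, from cell import manip, cams, job gives the robot as it stands.
- The arm moves only by the tool jog_arm, never from a script. Its argument "commands" is a list of rows, each an object of numbers: "dx", "dy", "dz": the shift along the tool's x, y, z each as a share of 40 mm, from -1 to 1; "ax", "ay", "az": the turn, a rotation vector about the tool's x, y, z each as a share of 10 degrees, from -1 to 1; "gripper": the closure, from 0 (fully open) to 1 (shut). A call has 1 to 10 rows; each row shifts and turns the commanded pose from where the row before left it, along the tool's axes as they then stand; what a row does not reach is not made up. A row lasts 1/8 s, in which the tool goes at most 62.5 mm and 10.7 degrees, less where a joint would pass 70% of its speed; a pose out of reach is approached as far as the arm can. A call with a number of a shift or a turn outside -1 to 1 is refused whole. A call with a gripper value outside its range is refused whole. The fingers move at their own pace and stop on an object; "squeeze" is the grip in N (left out, the last holds). Time passes only in rows, so rows that do not move let the fingers close. It gives the time, the measured TCP pose, the force, the opening and the grip force at its end, in the units of the state.
- manip.read_state(): the state, without advancing time (a new reading comes with each control period).
- cams.camera(name): name is "scene" or "top" or "wrist"; returns a dict with "image" (420x560x3 uint8, red, green, blue), "fx", "fy", "cx", "cy" (pixels), "world_to_cam" (4x4, takes a point from world to camera coordinates). Camera axes: x right, y down, z forward; pixel columns grow to the right and rows downward; lengths in mm; the calibration is good to about 2 mm. The wrist camera is an equidistant fisheye: a pixel r from the principal point sees the ray r / f radians off the axis. A picture is of the moment at which its call begins. There is no depth.
- job.sign_off(): hands the job in; it is judged then, once.
The state is a dict: "clock": time; "joints": joint angles; "qd": joint speeds; "effort": joint torques, N m; "eef_pos": TCP position; "eef_rot": TCP orientation; "wrist_force": force on the tool from outside, world axes, zero at the start; "moment": the same for the moment, N m; "finger_gap": finger opening in mm; "finger_force": force on a finger pad.
Only numpy, scipy, OpenCV 4.12 (cv2) and the standard library are available. Lean on these libraries where they do the work, as an engineer would, in place of code of your own. Each camera call takes 0.05 s, during which the arm holds its last target. There are 200 camera calls.

## Working session

There is one attempt and no reset: what is moved stays moved. The work goes in short steps, Python scripts to look and compute and a tool call to move; the robot and the scene stay as the last step left them, time stands still between calls to the robot, and variables do not carry over. Pictures are saved under pics/ and viewed, at most 10 in all, crops included, and the job is handed in when it is done.

Besides the shell and the picture viewer there is one more tool, called after "Emit:" as name(argument=value, ...) on one line, values as JSON. jog_arm: Moves the arm, as the interface text tells. Shift numbers are shares of 40 mm and turn numbers shares of 10 degrees, none past 1 either way. Its arguments: {"type":"object","properties":{"commands":{"type":"array"},"squeeze":{"type":"number"}},"required":["commands"]}

```bash
ls; mkdir -p pics
cat > h.py <<'E'
import numpy as np, cv2
from cell import manip, cams, job
from scipy.spatial.transform import Rotation as R
def snap(n,f=None):
    c=cams.camera(n); 
    if f: cv2.imwrite(f,c["image"][:,:,::-1])
    return c
def ray(c,u,v):
    T=np.array(c["world_to_cam"]); x=(u-c["cx"])/c["fx"]; y=(v-c["cy"])/c["fy"]
    d=T[:3,:3].T@np.array([x,y,1.]); o=-T[:3,:3].T@T[:3,3]; return o,d
def atz(c,u,v,z):
    o,d=ray(c,u,v); return o+d*(z-o[2])/d[2]
def proj(c,p):
    T=np.array(c["world_to_cam"]); q=T[:3,:3]@np.asarray(p,float)+T[:3,3]
    return c["fx"]*q[0]/q[2]+c["cx"], c["fy"]*q[1]/q[2]+c["cy"]
E
python3 - <<'E'
from h import *
s=snap("scene"); t=snap("top"); 
im=np.hstack([s["image"],t["image"]])[:,:,::-1]
cv2.imwrite("pics/s1.png",cv2.resize(s["image"][:,:,::-1],(800,600))); cv2.imwrite("pics/t1.png",cv2.resize(t["image"][:,:,::-1],(800,600)))
for c in (s,t): print(c["fx"],c["cx"],c["cy"],np.round(-np.array(c["world_to_cam"])[:3,:3].T@np.array(c["world_to_cam"])[:3,3]))
import pickle; pickle.dump((s,t),open("c1.pkl","wb"))
print(manip.nose_length, manip.read_state())
E
```

```text
pics
388.5280627385093 278.0480758303508 210.09127153571816 [1145. -388.  921.]
434.9110096987533 276.0906306926715 201.91690787687492 [ 394.  -10. 1315.]
8.0 {'clock': 0.1, 'joints': array([-1.40660062e+00,  3.00432948e-01,  1.52154686e+00,  3.19133746e-05,
        1.32072132e+00, -6.65481666e-02]), 'qd': array([-0.00203675, -0.0023733 , -0.00095201, -0.00059948,  0.00016496,
        0.00215441]), 'effort': array([ 2.92861165e-03, -5.32645655e+01, -3.53282940e+01,  7.10223941e-02,
        2.34973856e-02, -5.89728961e-05]), 'eef_pos': array([ 125.77872072, -535.1736095 ,  212.92173477]), 'eef_rot': array([-3.14048869e+00, -1.04555888e-04,  2.30735901e-01]), 'wrist_force': array([-0.35865985,  0.19064296,  0.17434605]), 'moment': array([0.03911133, 0.00419425, 0.01339764]), 'finger_force': 0.0, 'finger_gap': 93.85634446535575}
```

View pics/s1.png

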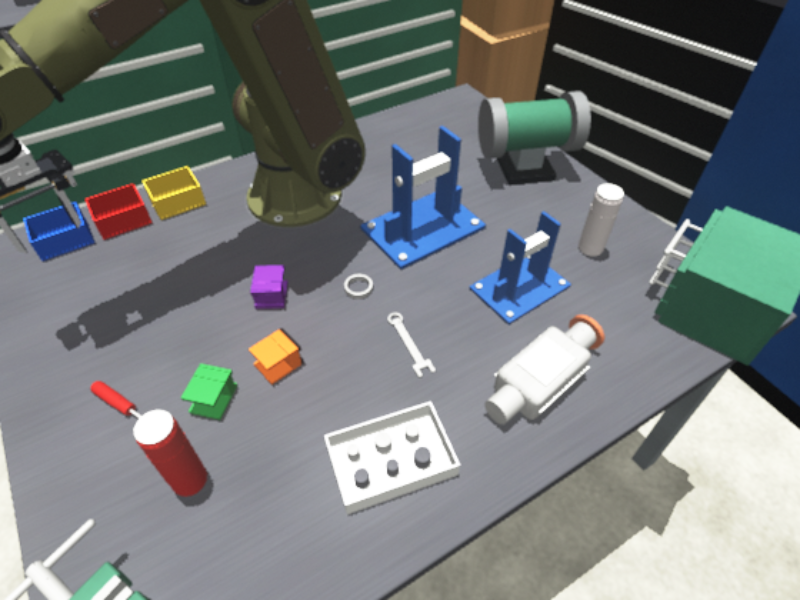

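View pics/t1.png

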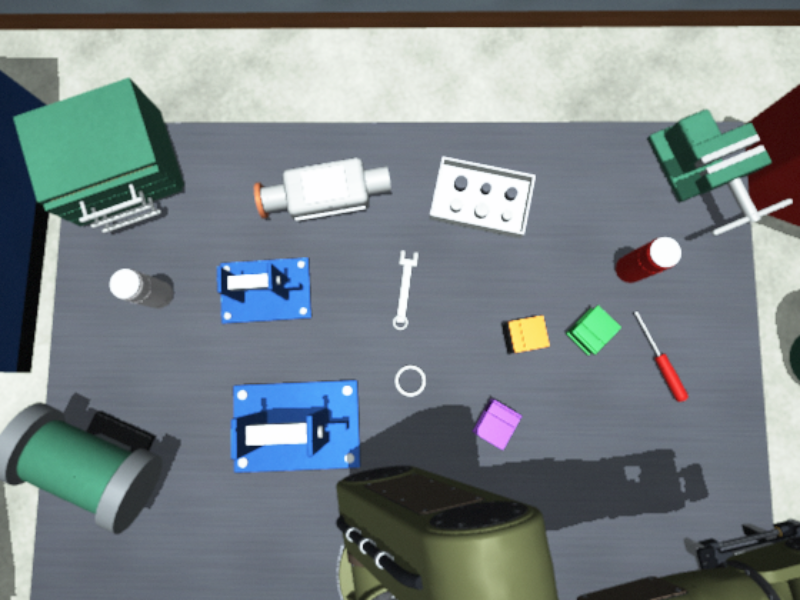

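The scene has three U-shaped pads: orange at top(528,334)/scene(275,355), green at top(594,330)/scene(208,390) and purple at top(497,424)/scene(268,286). It also has two blue stands: small at top(265,290)/scene(520,270) and large at top(295,430)/scene(425,200). I choose the orange pad. By base size (about 88 px × 2.1 mm ≈ 186 mm) I choose the small stand. Next is a close crop to check both.

Run:
```python
from h import *
import pickle
s,t=pickle.load(open("c1.pkl","rb"))
def crop(c,x,y,w,h,k): return cv2.resize(c["image"][y:y+h,x:x+w,::-1],None,fx=k,fy=k,interpolation=cv2.INTER_CUBIC)
# scene pad, top pad ; top stand, scene stand   (each 400x300)
a=crop(s,167,220,50,50,6); b=crop(t,345,210,50,50,6); 
c=crop(t,148,175,75,56,4) ; d=crop(s,322,140,84,90,3.34)
out=np.zeros((600,800,3),np.uint8)
for im,(x,y) in ((a,(0,0)),(b,(400,0)),(c,(400,300)),(d,(0,300))): out[y:y+im.shape[0],x:x+im.shape[1]]=im[:600-y,:800-x]
cv2.imwrite("pics/c1.png",out)
```

```text
(no output)
```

View pics/c1.png

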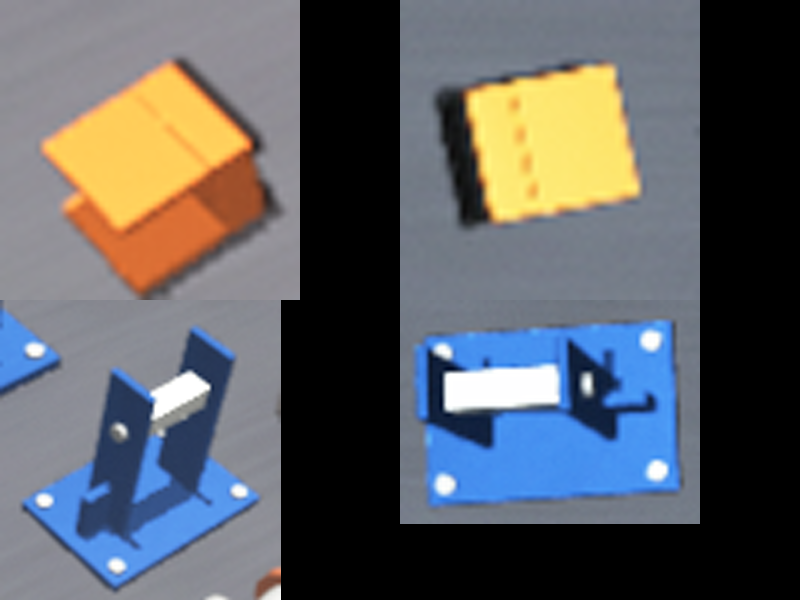

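The crop shows the orange pad lying with its black cushion ridges towards +y (left in the top view), feet towards -y, and the seam 1/3 of the way from the cushion. The small stand has its bar along world y. Now I fit both poses.

Run:
```python
from h import *
import pickle
from scipy.optimize import least_squares
s,t=pickle.load(open("c1.pkl","rb"))
S=lambda u,v:(s,167+u/6-.5+.08,220+v/6-.42); T=lambda u,v:(t,345+(u-400)/6-.42,210+v/6-.42)
pad=[(S(178,60),(33,32,56)),(S(252,150),(33,-32,56)),(S(42,147),(-39,32,56)),(S(120,232),(-39,-32,56)),(S(142,297),(-39,-32,0)),
 (T(467,92),(33,-32,56)),(T(615,65),(-39,-32,56)),(T(638,193),(-39,32,56)),(T(490,222),(33,32,56))]
T2=lambda u,v:(t,148+(u-400)/4-.38,175+(v-300)/4-.38); S2=lambda u,v:(s,322+u/3.34-.35,140+(v-300)/3.34-.35)
st=[(T2(672,321),(65,-95,10)),(T2(680,487),(-65,-95,10)),(T2(430,505),(-65,95,10)),(T2(444,372),(12.5,43,140)),(T2(445,411),(-12.5,43,140)),
 (S2(23,503),(-65,-95,10)),(S2(117,588),(65,-95,5)),(S2(258,495),(65,95,10)),(S2(113,370),(-25,-51,182)),(S2(153,402),(25,-51,182)),(S2(234,354),(25,43,182)),(S2(193,330),(-25,43,182))]
for n,P,x0 in(("pad",pad,(300,-290,1.75)),("stand",st,(390,263,0))):
  for sub in ("both","s","t"):
    Q=[p for p in P if sub=="both" or (p[0][0] is (s if sub=="s" else t))]
    def f(x):
        r=[]
        for (c,u,v),p in Q:
            w=R.from_euler("z",x[2]).apply(p)+[x[0],x[1],0]; a,b=proj(c,w); r+=[a-u,b-v]
        return np.array(r)
    o=least_squares(f,x0,loss="soft_l1"); print(n,sub,np.round(o.x[:2],1),np.degrees(o.x[2]).round(1),f(o.x).round(1).reshape(-1,2).tolist())
```

```text
pad both [ 477.1 -253.2] 5499.6 [[-0.3, 0.4], [0.3, -0.9], [0.4, -0.5], [0.0, -0.1], [-0.1, 0.4], [-0.0, -0.5], [-0.1, -0.0], [0.4, 0.5], [0.3, -0.2]]
pad s [ 477.5 -253.5] 27459.3 [[-0.2, 0.6], [0.3, -0.7], [0.3, -0.4], [-0.1, -0.0], [-0.2, 0.6]]
pad t [ 476.9 -252.8] 1540.0 [[-0.2, -0.3], [-0.3, -0.0], [0.3, 0.5], [0.3, -0.1]]
stand both [570.5 292.1] 364.3 [[-0.2, -0.2], [-0.1, 0.5], [-0.2, 0.5], [0.3, 0.5], [0.3, -0.3], [0.1, -0.5], [0.1, 0.7], [1.4, 0.3], [-0.0, -0.1], [0.5, 0.0], [-0.3, 1.2], [-0.6, -0.7]]
stand s [569.9 292.1] 26284.5 [[-0.0, -0.5], [0.1, 0.6], [1.2, 0.0], [-0.2, -0.2], [0.4, -0.1], [-0.4, 1.0], [-0.9, -0.8]]
stand t [571.1 292.3] 4.3 [[-0.2, -0.4], [-0.1, 0.4], [-0.3, 0.2], [0.3, 0.2], [0.3, -0.5]]
```

```bash
cat >> h.py <<'E'
PAD=np.array([477.1,-253.2,0]); PY=np.radians(99.6)
def Rtool(yaw,tilt):  # tool x at yaw (before tilt), tilt>0: fingers point back toward -x
    c,s=np.cos(tilt),np.sin(tilt)
    M=np.array([[c,0,-s],[0,-1,0],[-s,0,-c]]).T   # columns tool x,y,z
    return R.from_euler("z",yaw)*R.from_matrix(M)
def to(p0,r0,p,r,name=""):
    sh=r0.inv().apply(p-p0); rv=np.degrees((r0.inv()*r).as_rotvec())
    print(name,"shift(shares, r0 axes)",(sh/40).round(2),"| in r axes",(r.inv().apply(p-p0)/40).round(2),"| turn(shares)",(rv/10).round(2))
def now():
    q=manip.read_state(); return np.array(q["eef_pos"]),R.from_euler("xyz",q["eef_rot"]),q
E
python3 - <<'E'
from h import *
p,r,q=now()
a=np.radians(45)
rg=Rtool(PY,a); g=PAD+R.from_euler("z",PY).apply([20,0,28])+rg.apply([0,0,11]); h=g-rg.apply([0,0,110])
hi=np.array([h[0],h[1],213])
r1=Rtool(PY,0)
to(p,r,hi,r1,"A"); to(hi,r1,h,rg,"B"); to(h,rg,g,rg,"C"); print(g,h,rg.as_euler("xyz"))
E
```

```text
A shift(shares, r0 axes) [ 1.03e+01 -7.10e+00  1.00e-02] | in r axes [ 7.74  9.84 -0.  ] | turn(shares) [-0.   -0.01 -8.64]
B shift(shares, r0 axes) [0.   0.   2.87] | in r axes [ 2.03 -0.    2.03] | turn(shares) [-0.  -4.5  0. ]
C shift(shares, r0 axes) [-0.    0.    2.75] | in r axes [-0.    0.    2.75] | turn(shares) [0. 0. 0.]
[ 475.06178149 -241.14932858   20.22182541] [ 462.09021721 -164.45683534   98.00357134] [3.14159265 0.78539816 1.73834793]
```

Emit:
jog_arm(commands=[{"dx":1,"dy":-0.7,"gripper":0},{"dx":1,"dy":-0.7,"gripper":0},{"dx":1,"dy":-0.7,"gripper":0},{"dx":1,"dy":-0.7,"gripper":0},{"dx":1,"dy":-0.7,"gripper":0},{"dx":1,"dy":-0.7,"gripper":0},{"dx":1,"dy":-0.7,"gripper":0},{"dx":1,"dy":-0.7,"gripper":0},{"dx":1,"dy":-0.7,"gripper":0},{"dx":1,"dy":-0.7,"gripper":0}])

```text
schema error: expected keys dx, dy, dz, ax, ay, az, gripper
```

Emit:
jog_arm(commands=[{"az":-0.96,"gripper":0},{"az":-0.96,"gripper":0},{"az":-0.96,"gripper":0},{"az":-0.96,"gripper":0},{"az":-0.96,"gripper":0},{"az":-0.96,"gripper":0},{"az":-0.96,"gripper":0},{"az":-0.96,"gripper":0},{"az":-0.96,"gripper":0},{"gripper":0}])

```text
schema error: expected keys dx, dy, dz, ax, ay, az, gripper
```

Emit:
jog_arm(commands=[{"ay":-0.9,"gripper":0},{"ay":-0.9,"gripper":0},{"ay":-0.9,"gripper":0},{"ay":-0.9,"gripper":0},{"ay":-0.9,"gripper":0},{"gripper":0},{"gripper":0}])

```text
schema error: expected keys dx, dy, dz, ax, ay, az, gripper
```

```bash
cat > g.py <<'E'
from h import *
p,r,q=now()
a=np.radians(45)
rg=Rtool(PY,a); g=PAD+R.from_euler("z",PY).apply([20,0,28])+rg.apply([0,0,11]); h=g-rg.apply([0,0,110])
to(p,r,h,rg,"to h"); to(p,r,g,rg,"to g"); print(q["clock"],q["joints"].round(2),p.round(1))
E
python3 g.py
```

```text
to h shift(shares, r0 axes) [10.3  -7.1   2.88] | in r axes [ 7.5   9.84 -3.44] | turn(shares) [-3.38 -3.6  -8.15]
to g shift(shares, r0 axes) [10.18 -5.15  4.82] | in r axes [ 7.5   9.84 -0.69] | turn(shares) [-3.38 -3.6  -8.15]
0.1 [-1.41  0.3   1.52  0.    1.32 -0.07] [ 125.8 -535.2  212.9]
```

Emit:
jog_arm(commands=[{"dx":1,"dy":-0.7,"dz":0,"ax":0,"ay":0,"az":0,"gripper":0},{"dx":1,"dy":-0.7,"dz":0,"ax":0,"ay":0,"az":0,"gripper":0},{"dx":1,"dy":-0.7,"dz":0,"ax":0,"ay":0,"az":0,"gripper":0},{"dx":1,"dy":-0.7,"dz":0,"ax":0,"ay":0,"az":0,"gripper":0},{"dx":1,"dy":-0.7,"dz":0,"ax":0,"ay":0,"az":0,"gripper":0},{"dx":1,"dy":-0.7,"dz":0,"ax":0,"ay":0,"az":0,"gripper":0},{"dx":1,"dy":-0.7,"dz":0,"ax":0,"ay":0,"az":0,"gripper":0},{"dx":1,"dy":-0.7,"dz":0,"ax":0,"ay":0,"az":0,"gripper":0},{"dx":1,"dy":-0.7,"dz":0,"ax":0,"ay":0,"az":0,"gripper":0},{"dx":1,"dy":-0.7,"dz":0,"ax":0,"ay":0,"az":0,"gripper":0}])

```text
clock: 1.35
eef_pos: [452.0, -169.9, 213.3]
eef_rot: [-3.141, 0.0, 0.231]
wrist_force: [0.2, -0.2, -0.3]
finger_gap: 93.9
finger_force: 0.0
```

Emit:
jog_arm(commands=[{"dx":0,"dy":0,"dz":0,"ax":0,"ay":0,"az":-0.96,"gripper":0},{"dx":0,"dy":0,"dz":0,"ax":0,"ay":0,"az":-0.96,"gripper":0},{"dx":0,"dy":0,"dz":0,"ax":0,"ay":0,"az":-0.96,"gripper":0},{"dx":0,"dy":0,"dz":0,"ax":0,"ay":0,"az":-0.96,"gripper":0},{"dx":0,"dy":0,"dz":0,"ax":0,"ay":0,"az":-0.96,"gripper":0},{"dx":0,"dy":0,"dz":0,"ax":0,"ay":0,"az":-0.96,"gripper":0},{"dx":0,"dy":0,"dz":0,"ax":0,"ay":0,"az":-0.96,"gripper":0},{"dx":0,"dy":0,"dz":0,"ax":0,"ay":0,"az":-0.96,"gripper":0},{"dx":0,"dy":0,"dz":0,"ax":0,"ay":0,"az":-0.96,"gripper":0}])

```text
clock: 2.48
eef_pos: [451.0, -171.3, 213.2]
eef_rot: [-3.141, -0.0, 1.744]
wrist_force: [0.2, -0.4, -0.1]
finger_gap: 93.7
finger_force: 0.0
```

Emit:
jog_arm(commands=[{"dx":0,"dy":0,"dz":0,"ax":0,"ay":-0.9,"az":0,"gripper":0},{"dx":0,"dy":0,"dz":0,"ax":0,"ay":-0.9,"az":0,"gripper":0},{"dx":0,"dy":0,"dz":0,"ax":0,"ay":-0.9,"az":0,"gripper":0},{"dx":0,"dy":0,"dz":0,"ax":0,"ay":-0.9,"az":0,"gripper":0},{"dx":0,"dy":0,"dz":0,"ax":0,"ay":-0.9,"az":0,"gripper":0},{"dx":0,"dy":0,"dz":0,"ax":0,"ay":0,"az":0,"gripper":0},{"dx":0,"dy":0,"dz":0,"ax":0,"ay":0,"az":0,"gripper":0}])

```text
clock: 3.35
eef_pos: [451.3, -171.4, 213.6]
eef_rot: [3.142, 0.782, 1.739]
wrist_force: [0.0, 0.3, 0.3]
finger_gap: 94.1
finger_force: 0.0
```

```bash
python3 g.py
```

```text
to h shift(shares, r0 axes) [2.13 0.29 1.96] | in r axes [2.13 0.29 1.95] | turn(shares) [ 0.   -0.02  0.  ]
to g shift(shares, r0 axes) [2.12 0.29 4.71] | in r axes [2.13 0.29 4.7 ] | turn(shares) [ 0.   -0.02  0.  ]
3.35 [-0.06  0.1   1.95 -0.89  1.08  0.21] [ 451.3 -171.4  213.6]
```

Emit:
jog_arm(commands=[{"dx":0.71,"dy":0.1,"dz":0.65,"ax":0,"ay":0,"az":0,"gripper":0},{"dx":0.71,"dy":0.1,"dz":0.65,"ax":0,"ay":0,"az":0,"gripper":0},{"dx":0.71,"dy":0.09,"dz":0.65,"ax":0,"ay":0,"az":0,"gripper":0},{"dx":0,"dy":0,"dz":0.69,"ax":0,"ay":0,"az":0,"gripper":0},{"dx":0,"dy":0,"dz":0.69,"ax":0,"ay":0,"az":0,"gripper":0},{"dx":0,"dy":0,"dz":0.69,"ax":0,"ay":0,"az":0,"gripper":0},{"dx":0,"dy":0,"dz":0.69,"ax":0,"ay":0,"az":0,"gripper":0},{"dx":0,"dy":0,"dz":0,"ax":0,"ay":0,"az":0,"gripper":0}])

```text
clock: 4.35
eef_pos: [487.1, -226.0, 46.4]
eef_rot: [-3.104, 0.721, 1.734]
wrist_force: [-0.0, -0.2, -1.1]
finger_gap: 93.9
finger_force: 0.0
```

```bash
python3 g.py
python3 - <<'E'
from h import *
c=snap("scene");cv2.imwrite("pics/g1.png",cv2.resize(c["image"][150:300,110:310,::-1],(800,600),interpolation=cv2.INTER_CUBIC))
E
```

```text
to h shift(shares, r0 axes) [ 0.37 -0.44 -2.02] | in r axes [ 0.24 -0.36 -2.06] | turn(shares) [-0.23 -0.37 -0.01]
to g shift(shares, r0 axes) [ 0.19 -0.33  0.72] | in r axes [ 0.24 -0.36  0.69] | turn(shares) [-0.23 -0.37 -0.01]
4.35 [-0.19  0.48  1.91 -1.04  0.82  0.43] [ 487.1 -226.    46.4]
```

View pics/g1.png

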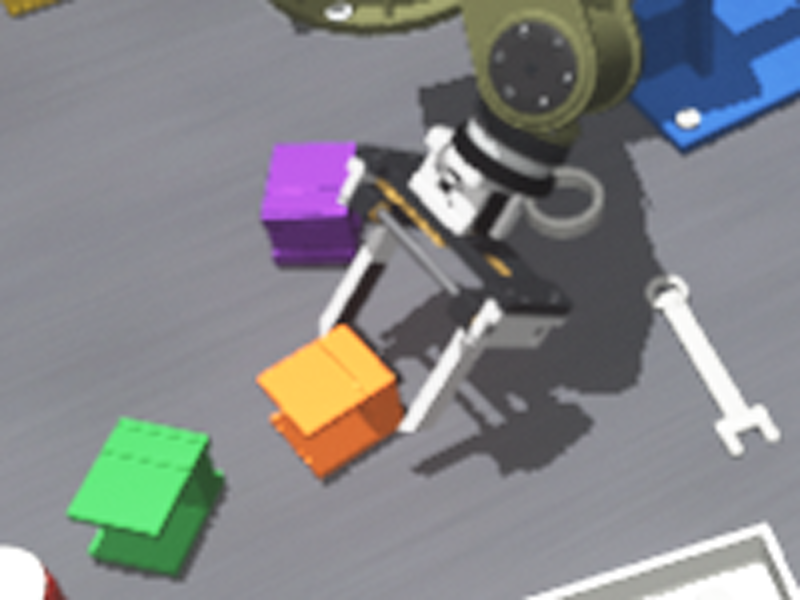

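The J4 limit (-1.04) blocks the full 45° tilt, and the fingers stop with the pad untouched. I'll back off and use a start tilt of about 22° instead.

Emit:
jog_arm(commands=[{"dx":0,"dy":0,"dz":-0.8,"ax":0,"ay":0,"az":0,"gripper":0},{"dx":0,"dy":0,"dz":-0.8,"ax":0,"ay":0,"az":0,"gripper":0},{"dx":0,"dy":0,"dz":0,"ax":0,"ay":0.95,"az":0,"gripper":0},{"dx":0,"dy":0,"dz":0,"ax":0,"ay":0.95,"az":0,"gripper":0},{"dx":0,"dy":0,"dz":0,"ax":0,"ay":0,"az":0,"gripper":0}])

```text
clock: 5.03
eef_pos: [483.1, -183.5, 96.5]
eef_rot: [-3.115, 0.391, 1.72]
wrist_force: [-0.3, 0.3, -0.7]
finger_gap: 93.7
finger_force: 0.0
```

```bash
sed -i 's/radians(45)/radians(22)/; s/110/60/' g.py; python3 g.py
```

```text
to h shift(shares, r0 axes) [-0.47 -0.4   0.83] | in r axes [-0.47 -0.44  0.81] | turn(shares) [-0.19  0.04 -0.1 ]
to g shift(shares, r0 axes) [-0.46 -0.35  2.33] | in r axes [-0.47 -0.44  2.31] | turn(shares) [-0.19  0.04 -0.1 ]
5.025 [-0.25  0.32  1.85 -0.48  0.9  -0.11] [ 483.1 -183.5   96.5]
```

Emit:
jog_arm(commands=[{"dx":-0.47,"dy":-0.44,"dz":0,"ax":-0.19,"ay":0.04,"az":-0.1,"gripper":0},{"dx":0,"dy":0,"dz":0.6,"ax":0,"ay":0,"az":0,"gripper":0},{"dx":0,"dy":0,"dz":0.6,"ax":0,"ay":0,"az":0,"gripper":0},{"dx":0,"dy":0,"dz":0.6,"ax":0,"ay":0,"az":0,"gripper":0},{"dx":0,"dy":0,"dz":0.4,"ax":0,"ay":0,"az":0,"gripper":0},{"dx":0,"dy":0,"dz":0,"ax":0,"ay":0,"az":0,"gripper":0}])

```text
clock: 5.78
eef_pos: [472.5, -234.2, 19.8]
eef_rot: [-3.135, 0.383, 1.743]
wrist_force: [0.3, -0.6, 0.1]
finger_gap: 94.1
finger_force: 0.0
```

```bash
python3 g.py
```

```text
to h shift(shares, r0 axes) [-0.06  0.03 -1.42] | in r axes [-0.06  0.04 -1.42] | turn(shares) [-0.03 -0.    0.03]
to g shift(shares, r0 axes) [-0.06  0.04  0.08] | in r axes [-0.06  0.04  0.08] | turn(shares) [-0.03 -0.    0.03]
5.775 [-0.37  0.45  1.89 -0.54  0.68 -0.13] [ 472.5 -234.2   19.8]
```

Emit:
jog_arm(commands=[{"dx":-0.05,"dy":0.04,"dz":0.05,"ax":0,"ay":0,"az":0,"gripper":0.2},{"dx":0,"dy":0,"dz":0,"ax":0,"ay":0,"az":0,"gripper":0.5},{"dx":0,"dy":0,"dz":0,"ax":0,"ay":0,"az":0,"gripper":0.6},{"dx":0,"dy":0,"dz":0,"ax":0,"ay":0,"az":0,"gripper":1},{"dx":0,"dy":0,"dz":0,"ax":0,"ay":0,"az":0,"gripper":1},{"dx":0,"dy":0,"dz":0,"ax":0,"ay":0,"az":0,"gripper":1}], squeeze=40)

```text
clock: 6.52
eef_pos: [475.1, -236.9, 19.9]
eef_rot: [-3.137, 0.383, 1.742]
wrist_force: [-2.9, 1.9, 5.6]
finger_gap: 64.2
finger_force: 40.0
```

Emit:
jog_arm(commands=[{"dx":-0.19,"dy":0,"dz":-0.46,"ax":0,"ay":0,"az":0,"gripper":1},{"dx":-0.37,"dy":0,"dz":-0.93,"ax":0,"ay":0,"az":0,"gripper":1},{"dx":-0.37,"dy":0,"dz":-0.93,"ax":0,"ay":0,"az":0,"gripper":1},{"dx":0,"dy":0,"dz":0,"ax":0,"ay":0,"az":0,"gripper":1}])

```text
clock: 7.02
eef_pos: [476.3, -236.9, 121.7]
eef_rot: [-3.141, 0.385, 1.741]
wrist_force: [-0.4, -0.3, -3.4]
finger_gap: 63.9
finger_force: 40.0
```

Emit:
jog_arm(commands=[{"dx":0,"dy":0,"dz":0,"ax":0,"ay":0.9,"az":0,"gripper":1},{"dx":0,"dy":0,"dz":0,"ax":0,"ay":0.9,"az":0,"gripper":1},{"dx":0,"dy":0,"dz":0,"ax":0,"ay":0.9,"az":0,"gripper":1},{"dx":0,"dy":0,"dz":0,"ax":0,"ay":0.9,"az":0,"gripper":1},{"dx":0,"dy":0,"dz":0,"ax":0,"ay":0.9,"az":0,"gripper":1},{"dx":0,"dy":0,"dz":0,"ax":0,"ay":0.9,"az":0,"gripper":1},{"dx":0,"dy":0,"dz":0,"ax":0,"ay":0.9,"az":0,"gripper":1},{"dx":0,"dy":0,"dz":0,"ax":0,"ay":0.9,"az":0,"gripper":1},{"dx":0,"dy":0,"dz":0,"ax":0,"ay":0.9,"az":0,"gripper":1},{"dx":0,"dy":0,"dz":0,"ax":0,"ay":0.9,"az":0,"gripper":1}])

```text
clock: 8.28
eef_pos: [474.9, -236.6, 117.3]
eef_rot: [-3.121, -1.194, 1.72]
wrist_force: [0.4, 0.5, -3.3]
finger_gap: 64.0
finger_force: 40.0
```

Run:
```python
from h import *
p,r,q=now(); print(p.round(1),q["joints"].round(2),q["finger_gap"],q["wrist_force"].round(1))
M=r.as_matrix().round(3);print(M)
to(p,r,p,Rtool(PY,np.radians(-68)))
gp=p-11*M[:,2]; print("grasp pt",gp.round(1))
c=snap("scene");cv2.imwrite("pics/g2.png",cv2.resize(c["image"][120:270,130:330,::-1],(800,600),interpolation=cv2.INTER_CUBIC))
```

```text
[ 474.9 -236.6  117.3] [-0.8   0.92  1.18  0.64  2.06 -0.98] 64.00534760007362 [ 0.4  0.5 -3.3]
[[-0.055  0.986 -0.159]
 [ 0.364  0.168  0.916]
 [ 0.93  -0.008 -0.368]]
 shift(shares, r0 axes) [0. 0. 0.] | in r axes [0. 0. 0.] | turn(shares) [-0.02 -0.04 -0.04]
grasp pt [ 476.7 -246.7  121.3]
```

View pics/g2.png

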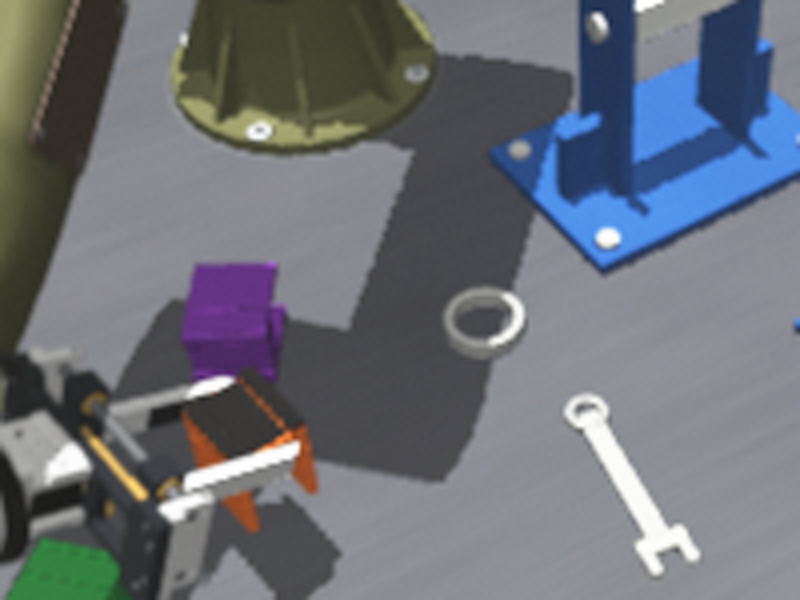

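Emit:
jog_arm(commands=[{"dx":0.37,"dy":0,"dz":0.93,"ax":-0.02,"ay":-0.04,"az":-0.04,"gripper":1},{"dx":0.37,"dy":0,"dz":0.93,"ax":0,"ay":0,"az":0,"gripper":1},{"dx":-0.6,"dy":0,"dz":0.24,"ax":0,"ay":0,"az":0,"gripper":1},{"dx":-0.6,"dy":0,"dz":0.24,"ax":0,"ay":0,"az":0,"gripper":1},{"dx":0,"dy":0,"dz":0,"ax":0,"ay":0,"az":0,"gripper":1}])

```text
clock: 8.95
eef_pos: [461.2, -157.3, 65.0]
eef_rot: [-3.14, -1.182, 1.738]
wrist_force: [-0.0, -0.4, -2.7]
finger_gap: 63.9
finger_force: 40.0
```

```bash
cat > st.py <<'E'
from h import *
p,r,q=now(); print(p.round(1),q["joints"].round(2),q["wrist_force"].round(1))
to(p,r,p,Rtool(PY,np.radians(-68)))
gp=p-11*r.as_matrix()[:,2]; print("grasp pt",gp.round(1),"feet z",gp[2]-59, "down in tool", r.inv().apply([0,0,-1]).round(3))
E
python3 st.py
```

```text
[ 461.2 -157.3   65. ] [-0.73  0.89  1.4   0.65  1.87 -1.05] [-0.  -0.4 -2.7]
 shift(shares, r0 axes) [0. 0. 0.] | in r axes [0. 0. 0.] | turn(shares) [-0.01  0.03  0.  ]
grasp pt [ 462.9 -167.4   69.1] feet z 10.131848835794997 down in tool [-0.925  0.001  0.38 ]
```

Lower slowly in small steps.

Emit:
jog_arm(commands=[{"dx":-0.09,"dy":0,"dz":0.04,"ax":0,"ay":0.03,"az":0,"gripper":1},{"dx":-0.06,"dy":0,"dz":0.025,"ax":0,"ay":0,"az":0,"gripper":1},{"dx":0,"dy":0,"dz":0,"ax":0,"ay":0,"az":0,"gripper":1}])

```text
clock: 9.32
eef_pos: [462.2, -158.1, 60.8]
eef_rot: [3.132, -1.185, 1.749]
wrist_force: [-0.3, 0.4, -2.6]
finger_gap: 63.8
finger_force: 40.0
```

Emit:
jog_arm(commands=[{"dx":-0.03,"dy":0,"dz":0.012,"ax":0,"ay":0,"az":0,"gripper":1},{"dx":0,"dy":0,"dz":0,"ax":0,"ay":0,"az":0,"gripper":1}])

```text
clock: 9.57
eef_pos: [462.2, -158.0, 59.4]
eef_rot: [3.132, -1.186, 1.749]
wrist_force: [-0.3, 1.0, -3.5]
finger_gap: 63.9
finger_force: 40.0
```

Emit:
jog_arm(commands=[{"dx":-0.03,"dy":0,"dz":0.012,"ax":0,"ay":0,"az":0,"gripper":1},{"dx":0,"dy":0,"dz":0,"ax":0,"ay":0,"az":0,"gripper":1}])

```text
clock: 9.82
eef_pos: [462.1, -158.0, 58.0]
eef_rot: [3.133, -1.186, 1.748]
wrist_force: [-0.2, 0.5, -3.5]
finger_gap: 63.9
finger_force: 40.0
```

Feet are about 3 mm up by estimate.

Emit:
jog_arm(commands=[{"dx":-0.03,"dy":0,"dz":0.012,"ax":0,"ay":0,"az":0,"gripper":1},{"dx":0,"dy":0,"dz":0,"ax":0,"ay":0,"az":0,"gripper":1}])

```text
clock: 10.07
eef_pos: [462.2, -158.1, 57.2]
eef_rot: [3.131, -1.187, 1.75]
wrist_force: [-1.1, -0.8, 3.4]
finger_gap: 63.8
finger_force: 40.0
```

Emit:
jog_arm(commands=[{"dx":-0.025,"dy":0,"dz":0.01,"ax":0,"ay":0,"az":0,"gripper":1},{"dx":0,"dy":0,"dz":0,"ax":0,"ay":0,"az":0,"gripper":1}])

```text
clock: 10.32
eef_pos: [462.2, -158.2, 57.1]
eef_rot: [3.129, -1.188, 1.752]
wrist_force: [-3.9, -2.3, 13.4]
finger_gap: 64.2
finger_force: 40.0
```

Emit:
jog_arm(commands=[{"dx":-0.025,"dy":0,"dz":0.01,"ax":0,"ay":0,"az":0,"gripper":1},{"dx":0,"dy":0,"dz":0,"ax":0,"ay":0,"az":0,"gripper":1}])

```text
clock: 10.58
eef_pos: [462.2, -158.2, 57.1]
eef_rot: [3.128, -1.189, 1.754]
wrist_force: [-6.2, -1.1, 23.4]
finger_gap: 63.7
finger_force: 40.0
```

Emit:
jog_arm(commands=[{"dx":0.03,"dy":0,"dz":-0.012,"ax":0,"ay":0,"az":0,"gripper":1},{"dx":0,"dy":0,"dz":0,"ax":0,"ay":0,"az":0,"gripper":0.2},{"dx":0,"dy":0,"dz":0,"ax":0,"ay":0,"az":0,"gripper":0},{"dx":0,"dy":0,"dz":0,"ax":0,"ay":0,"az":0,"gripper":0},{"dx":0,"dy":0,"dz":0,"ax":0,"ay":0,"az":0,"gripper":0}])

```text
clock: 11.2
eef_pos: [462.2, -158.0, 55.8]
eef_rot: [3.133, -1.186, 1.748]
wrist_force: [0.1, -0.3, -0.5]
finger_gap: 93.5
finger_force: 0.0
```

Emit:
jog_arm(commands=[{"dx":0,"dy":0,"dz":-0.7,"ax":0,"ay":0,"az":0,"gripper":0},{"dx":0,"dy":0,"dz":-1,"ax":0,"ay":0,"az":0,"gripper":0},{"dx":1,"dy":0,"dz":-0.6,"ax":0,"ay":0,"az":0,"gripper":0},{"dx":1,"dy":0,"dz":-0.4,"ax":0,"ay":0,"az":0,"gripper":0},{"dx":1,"dy":0,"dz":-0.4,"ax":0,"ay":0,"az":0,"gripper":0},{"dx":0,"dy":0,"dz":0,"ax":0,"ay":0,"az":0,"gripper":0}])

```text
clock: 11.95
eef_pos: [473.9, -227.4, 216.4]
eef_rot: [3.123, -1.182, 1.757]
wrist_force: [-0.0, 0.3, -0.4]
finger_gap: 94.1
finger_force: 0.0
```

Run:
```python
from h import *
import pickle
p,r,q=now(); print(q["clock"],p.round(1),q["joints"].round(2),q["wrist_force"].round(1))
s=snap("scene");t=snap("top");pickle.dump((s,t),open("c2.pkl","wb"))
def crop(c,w):
    u,v=map(int,proj(c,w)); x,y=max(u-33,0),max(v-50,0); print(x,y)
    return cv2.resize(c["image"][y:y+100,x:x+66,::-1],(396,600),interpolation=cv2.INTER_CUBIC)
cv2.imwrite("pics/st.png",np.hstack([crop(s,(463,-167,40)),crop(t,(463,-167,40))]))
```

```text
11.95 [ 473.9 -227.4  216.4] [-0.79  0.77  1.19  0.69  2.16 -0.88] [-0.   0.3 -0.4]
185 180
305 188
```

View pics/st.png

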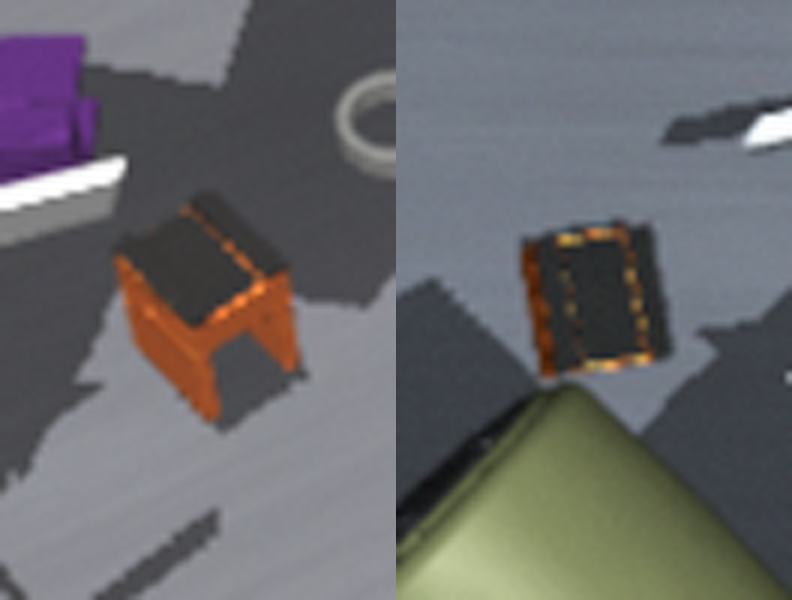

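The pad stands upright on its feet, with the ridges on top: scene crop about (205,270), top crop about (600,300). Next I check its centre against the release pose and plan the regrasp.

Run:
```python
from h import *
import pickle
s,t=pickle.load(open("c2.pkl","rb"))
T=lambda u,v,z: atz(t,305+(u-396)/6-.42,188+v/6-.42,z).round(1)
print("top", [T(*k) for k in((548,238,72),(625,222,72),(655,358,78),(583,368,72),(600,299,75))])
S=lambda u,v,z: atz(s,185+u/6-.42,180+v/6-.42,z).round(1)
print("scene",[S(*k) for k in((118,262,72),(206,330,72),(290,275,72),(218,430,0),(303,378,0))])
for c,o in((s,(185,180,0)),(t,(305,188,396))):
  print([tuple(np.round(((proj(c,R.from_euler("z",np.radians(10)).apply([a,b,0])+[463.9,-168.1,z])[0]-o[0]+.42)*6+o[2], (proj(c,R.from_euler("z",np.radians(10)).apply([a,b,0])+[463.9,-168.1,z])[1]-o[1]+.42)*6))) for a,b,z in((32,28,72),(32,-28,72),(-32,-28,72),(-32,28,72),(32,-28,0),(32,28,0))])
```

```text
top [array([ 493.3, -139.1,   72. ]), array([ 501.1, -175.7,   72. ]), array([ 436.6, -188. ,   78. ]), array([ 431.9, -154.9,   72. ]), array([ 464.3, -163. ,   75. ])]
scene [array([ 443. , -199.2,   72. ]), array([ 501.3, -181.8,   72. ]), array([ 492.7, -134. ,   72. ]), array([ 504.5, -186.1,    0. ]), array([ 498.5, -137. ,    0. ])]
[(np.float64(286.0), np.float64(273.0)), (np.float64(189.0), np.float64(336.0)), (np.float64(109.0), np.float64(256.0)), (np.float64(205.0), np.float64(196.0)), (np.float64(207.0), np.float64(427.0)), (np.float64(299.0), np.float64(365.0))]
[(np.float64(539.0), np.float64(244.0)), (np.float64(655.0), np.float64(224.0)), (np.float64(681.0), np.float64(357.0)), (np.float64(564.0), np.float64(377.0)), (np.float64(635.0), np.float64(236.0)), (np.float64(525.0), np.float64(255.0))]
```

Emit:
jog_arm(commands=[{"dx":0,"dy":0,"dz":0,"ax":0,"ay":-0.97,"az":0,"gripper":0},{"dx":0,"dy":0,"dz":0,"ax":0,"ay":-0.97,"az":0,"gripper":0},{"dx":0,"dy":0,"dz":0,"ax":0,"ay":-0.97,"az":0,"gripper":0},{"dx":0,"dy":0,"dz":0,"ax":0,"ay":-0.97,"az":0,"gripper":0},{"dx":0,"dy":0,"dz":0,"ax":0,"ay":-0.97,"az":0,"gripper":0},{"dx":0,"dy":0,"dz":0,"ax":0,"ay":-0.97,"az":0,"gripper":0},{"dx":0,"dy":0,"dz":0,"ax":0,"ay":-0.97,"az":0,"gripper":0}])

```text
clock: 12.92
eef_pos: [473.3, -227.0, 212.8]
eef_rot: [3.139, 0.004, 1.741]
wrist_force: [-0.0, -0.5, -0.5]
finger_gap: 93.9
finger_force: 0.0
```

Emit:
jog_arm(commands=[{"dx":0,"dy":0,"dz":0,"ax":0,"ay":0,"az":1,"gripper":0},{"dx":0,"dy":0,"dz":0,"ax":0,"ay":0,"az":1,"gripper":0},{"dx":0,"dy":0,"dz":0,"ax":0,"ay":0,"az":1,"gripper":0},{"dx":0,"dy":0,"dz":0,"ax":0,"ay":0,"az":1,"gripper":0},{"dx":0,"dy":0,"dz":0,"ax":0,"ay":0,"az":1,"gripper":0},{"dx":0,"dy":0,"dz":0,"ax":0,"ay":0,"az":1,"gripper":0},{"dx":0,"dy":0,"dz":0,"ax":0,"ay":0,"az":1,"gripper":0},{"dx":0,"dy":0,"dz":0,"ax":0,"ay":0,"az":1,"gripper":0},{"dx":0,"dy":0,"dz":0,"ax":0,"ay":0,"az":1,"gripper":0},{"dx":0,"dy":0,"dz":0,"ax":0,"ay":0,"az":0,"gripper":0}])

```text
clock: 14.18
eef_pos: [473.1, -226.9, 212.4]
eef_rot: [-3.139, -0.002, 0.171]
wrist_force: [-0.6, 0.5, 0.5]
finger_gap: 94.0
finger_force: 0.0
```

```bash
cat > r.py <<'E'
from h import *
p,r,q=now(); rg=Rtool(np.radians(10.1),0)
print(q["clock"],p.round(1),q["eef_rot"].round(3),q["joints"].round(2))
to(p,r,np.array([463.9,-168.1,50]),rg)
E
python3 r.py
```

```text
14.175 [ 473.1 -226.9  212.4] [-3.139e+00 -2.000e-03  1.710e-01] [-0.52  0.24  1.59  0.    1.3   0.88]
 shift(shares, r0 axes) [ 0.02 -1.48  4.06] | in r axes [ 0.03 -1.49  4.06] | turn(shares) [-0.01 -0.01 -0.03]
```

Emit:
jog_arm(commands=[{"dx":0.03,"dy":-0.8,"dz":0,"ax":0,"ay":0,"az":-0.03,"gripper":0},{"dx":0.02,"dy":-0.78,"dz":0.3,"ax":0,"ay":0,"az":0,"gripper":0},{"dx":0,"dy":0,"dz":0.9,"ax":0,"ay":0,"az":0,"gripper":0},{"dx":0,"dy":0,"dz":0.9,"ax":0,"ay":0,"az":0,"gripper":0},{"dx":0,"dy":0,"dz":0,"ax":0,"ay":0,"az":0,"gripper":0}])

```text
clock: 14.8
eef_pos: [463.6, -163.7, 127.4]
eef_rot: [-3.138, 0.001, 0.178]
wrist_force: [-0.3, -0.2, 0.6]
finger_gap: 94.1
finger_force: 0.0
```

```bash
sed -i 's/463.9,-168.1/464.2,-164.3/' r.py; python3 r.py
```

```text
14.8 [ 463.6 -163.7  127.4] [-3.138e+00  1.000e-03  1.780e-01] [-0.42  0.27  1.78  0.    1.1   0.98]
 shift(shares, r0 axes) [0.02 0.03 1.94] | in r axes [0.01 0.02 1.94] | turn(shares) [-0.02  0.01  0.01]
```

Emit:
jog_arm(commands=[{"dx":0.02,"dy":0.02,"dz":0.7,"ax":0,"ay":0,"az":0,"gripper":0},{"dx":0,"dy":0,"dz":0.7,"ax":0,"ay":0,"az":0,"gripper":0},{"dx":0,"dy":0,"dz":0.54,"ax":0,"ay":0,"az":0,"gripper":0},{"dx":0,"dy":0,"dz":0,"ax":0,"ay":0,"az":0,"gripper":0}])

```text
clock: 15.3
eef_pos: [465.9, -164.9, 52.2]
eef_rot: [-3.14, -0.002, 0.177]
wrist_force: [0.6, 0.7, 0.6]
finger_gap: 93.6
finger_force: 0.0
```

Emit:
jog_arm(commands=[{"dx":0,"dy":0,"dz":0,"ax":0,"ay":0,"az":0,"gripper":0.2},{"dx":0,"dy":0,"dz":0,"ax":0,"ay":0,"az":0,"gripper":0.35},{"dx":0,"dy":0,"dz":0,"ax":0,"ay":0,"az":0,"gripper":0.4},{"dx":0,"dy":0,"dz":0,"ax":0,"ay":0,"az":0,"gripper":0.6},{"dx":0,"dy":0,"dz":0,"ax":0,"ay":0,"az":0,"gripper":1},{"dx":0,"dy":0,"dz":0,"ax":0,"ay":0,"az":0,"gripper":1},{"dx":0,"dy":0,"dz":0,"ax":0,"ay":0,"az":0,"gripper":1}], squeeze=30)

```text
clock: 16.18
eef_pos: [466.2, -164.9, 52.5]
eef_rot: [-3.141, -0.004, 0.175]
wrist_force: [-1.2, -1.0, 6.3]
finger_gap: 55.8
finger_force: 30.0
```

```bash
cat > b.py <<'E'
from h import *
p,r,q=now(); SY=np.radians(4.3); ST=np.array([570.5,292.1,0]); rg=Rtool(SY+np.pi/2,0)
print(q["clock"],p.round(1),q["eef_rot"].round(3),q["joints"].round(2),q["wrist_force"].round(1))
to(p,r,ST+[0,0,240],rg,"above"); to(p,r,ST+[0,0,140],rg,"seat")
E
python3 b.py
```

```text
16.175 [ 466.2 -164.9   52.5] [-3.141 -0.004  0.175] [-0.42  0.38  1.83  0.    0.93  0.98] [-1.2 -1.   6.3]
above shift(shares, r0 axes) [  4.57 -10.8   -4.67] | in r axes [11.2   3.46 -4.69] | turn(shares) [ 0.01 -0.02 -8.43]
seat shift(shares, r0 axes) [  4.56 -10.8   -2.17] | in r axes [11.2   3.46 -2.19] | turn(shares) [ 0.01 -0.02 -8.43]
```

Emit:
jog_arm(commands=[{"dx":0,"dy":0,"dz":-0.3,"ax":0,"ay":0,"az":0,"gripper":1},{"dx":0,"dy":0,"dz":-1,"ax":0,"ay":0,"az":0,"gripper":1},{"dx":0,"dy":0,"dz":-1,"ax":0,"ay":0,"az":0,"gripper":1},{"dx":0,"dy":0,"dz":-1,"ax":0,"ay":0,"az":0,"gripper":1},{"dx":0,"dy":0,"dz":-1,"ax":0,"ay":0,"az":0,"gripper":1},{"dx":0,"dy":0,"dz":-1,"ax":0,"ay":0,"az":0,"gripper":1},{"dx":0,"dy":0,"dz":0,"ax":0,"ay":0,"az":0,"gripper":1}], squeeze=40)

```text
clock: 17.05
eef_pos: [465.9, -165.3, 266.7]
eef_rot: [3.14, -0.007, 0.175]
wrist_force: [0.8, -0.1, -3.5]
finger_gap: 55.7
finger_force: 40.0
```

Emit:
jog_arm(commands=[{"dx":0.42,"dy":-1,"dz":0,"ax":0,"ay":0,"az":0,"gripper":1},{"dx":0.42,"dy":-1,"dz":0,"ax":0,"ay":0,"az":0,"gripper":1},{"dx":0.42,"dy":-1,"dz":0,"ax":0,"ay":0,"az":0,"gripper":1},{"dx":0.42,"dy":-1,"dz":0,"ax":0,"ay":0,"az":0,"gripper":1},{"dx":0.42,"dy":-1,"dz":0,"ax":0,"ay":0,"az":0,"gripper":1},{"dx":0.42,"dy":-1,"dz":0,"ax":0,"ay":0,"az":0,"gripper":1},{"dx":0.42,"dy":-1,"dz":0,"ax":0,"ay":0,"az":0,"gripper":1},{"dx":0.42,"dy":-1,"dz":0,"ax":0,"ay":0,"az":0,"gripper":1}])

```text
clock: 18.05
eef_pos: [541.6, 174.7, 263.0]
eef_rot: [-3.141, -0.001, 0.175]
wrist_force: [0.6, -0.5, -2.5]
finger_gap: 55.6
finger_force: 40.0
```

Emit:
jog_arm(commands=[{"dx":0,"dy":0,"dz":0,"ax":0,"ay":0,"az":-0.94,"gripper":1},{"dx":0,"dy":0,"dz":0,"ax":0,"ay":0,"az":-0.94,"gripper":1},{"dx":0,"dy":0,"dz":0,"ax":0,"ay":0,"az":-0.94,"gripper":1},{"dx":0,"dy":0,"dz":0,"ax":0,"ay":0,"az":-0.94,"gripper":1},{"dx":0,"dy":0,"dz":0,"ax":0,"ay":0,"az":-0.94,"gripper":1},{"dx":0,"dy":0,"dz":0,"ax":0,"ay":0,"az":-0.94,"gripper":1},{"dx":0,"dy":0,"dz":0,"ax":0,"ay":0,"az":-0.94,"gripper":1},{"dx":0,"dy":0,"dz":0,"ax":0,"ay":0,"az":-0.94,"gripper":1},{"dx":0,"dy":0,"dz":0,"ax":0,"ay":0,"az":-0.92,"gripper":1},{"dx":0,"dy":0,"dz":0,"ax":0,"ay":0,"az":0,"gripper":1}])

```text
clock: 19.3
eef_pos: [541.6, 173.3, 263.2]
eef_rot: [3.141, -0.001, 1.647]
wrist_force: [-0.3, 0.6, -2.5]
finger_gap: 55.7
finger_force: 40.0
```

```bash
python3 b.py
```

```text
19.3 [541.6 173.3 263.2] [ 3.141e+00 -1.000e-03  1.647e+00] [0.24 0.31 1.39 0.   1.44 0.17] [-0.3  0.6 -2.5]
above shift(shares, r0 axes) [2.91 0.95 0.58] | in r axes [2.91 0.94 0.58] | turn(shares) [ 0.   -0.01  0.  ]
seat shift(shares, r0 axes) [2.9  0.94 3.08] | in r axes [2.91 0.94 3.08] | turn(shares) [ 0.   -0.01  0.  ]
```

Emit:
jog_arm(commands=[{"dx":0.74,"dy":0.24,"dz":0,"ax":0,"ay":0,"az":0,"gripper":1},{"dx":0.74,"dy":0.24,"dz":0,"ax":0,"ay":0,"az":0,"gripper":1},{"dx":0.74,"dy":0.24,"dz":0,"ax":0,"ay":0,"az":0,"gripper":1},{"dx":0.72,"dy":0.23,"dz":0,"ax":0,"ay":0,"az":0,"gripper":1},{"dx":0,"dy":0,"dz":0,"ax":0,"ay":0,"az":0,"gripper":1}])

```text
clock: 19.92
eef_pos: [570.6, 295.0, 263.4]
eef_rot: [3.141, -0.001, 1.646]
wrist_force: [-0.3, -0.4, -4.2]
finger_gap: 55.7
finger_force: 40.0
```

```bash
python3 b.py
python3 - <<'E'
from h import *
s=snap("scene");t=snap("top")
def crop(c,w):
    u,v=map(int,proj(c,w)); x,y=max(u-44,0),max(v-66,0); print(x,y)
    return cv2.resize(c["image"][y:y+132,x:x+88,::-1],(400,600),interpolation=cv2.INTER_CUBIC)
cv2.imwrite("pics/ab.png",np.hstack([crop(s,(570,292,160)),crop(t,(570,292,160))]))
E
```

```text
19.925 [570.6 295.  263.4] [ 3.141e+00 -1.000e-03  1.646e+00] [0.42 0.48 1.15 0.   1.5  0.35] [-0.3 -0.4 -4.2]
above shift(shares, r0 axes) [-0.07 -0.01  0.58] | in r axes [-0.07 -0.01  0.58] | turn(shares) [ 0.01 -0.   -0.  ]
seat shift(shares, r0 axes) [-0.07 -0.01  3.08] | in r axes [-0.07 -0.01  3.08] | turn(shares) [ 0.01 -0.   -0.  ]
328 97
128 129
```

View pics/ab.png

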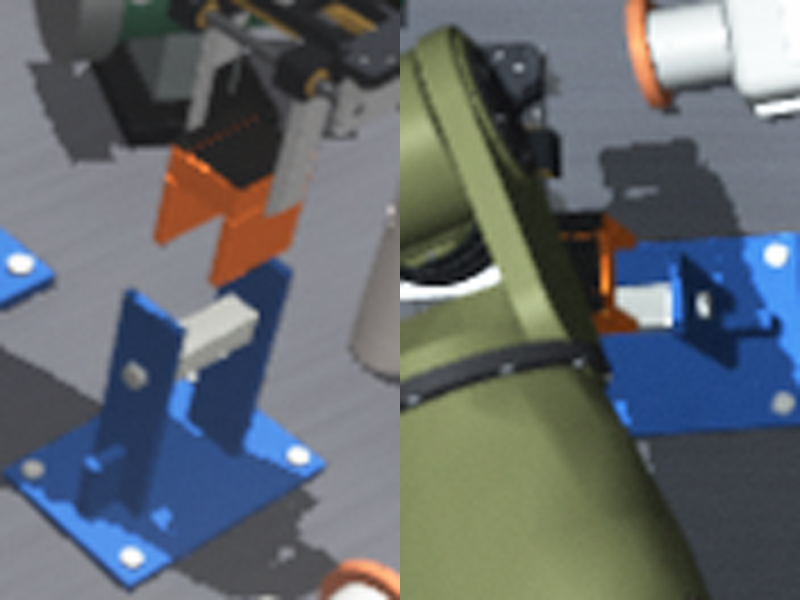

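The pad hangs level above the bar: pad at scene crop (225,215), bar at (220,330), legs straddling it. I descend in stages, watching the force.

Emit:
jog_arm(commands=[{"dx":-0.04,"dy":-0.01,"dz":0.4,"ax":0,"ay":0,"az":0,"gripper":1},{"dx":0,"dy":0,"dz":0.4,"ax":0,"ay":0,"az":0,"gripper":1},{"dx":0,"dy":0,"dz":0.4,"ax":0,"ay":0,"az":0,"gripper":1},{"dx":0,"dy":0,"dz":0.3,"ax":0,"ay":0,"az":0,"gripper":1},{"dx":0,"dy":0,"dz":0,"ax":0,"ay":0,"az":0,"gripper":1}])

```text
clock: 20.65
eef_pos: [570.6, 291.8, 204.0]
eef_rot: [3.14, -0.001, 1.648]
wrist_force: [-0.3, 1.2, -2.6]
finger_gap: 55.6
finger_force: 40.0
```

Emit:
jog_arm(commands=[{"dx":0,"dy":0,"dz":0.2,"ax":0,"ay":0,"az":0,"gripper":1},{"dx":0,"dy":0,"dz":0.15,"ax":0,"ay":0,"az":0,"gripper":1},{"dx":0,"dy":0,"dz":0,"ax":0,"ay":0,"az":0,"gripper":1}])

```text
clock: 21.02
eef_pos: [570.8, 291.9, 190.7]
eef_rot: [3.139, -0.001, 1.648]
wrist_force: [0.5, 0.0, -3.4]
finger_gap: 55.5
finger_force: 40.0
```

Emit:
jog_arm(commands=[{"dx":0,"dy":0,"dz":0.2,"ax":0,"ay":0,"az":0,"gripper":1},{"dx":0,"dy":0,"dz":0.2,"ax":0,"ay":0,"az":0,"gripper":1},{"dx":0,"dy":0,"dz":0,"ax":0,"ay":0,"az":0,"gripper":1}])

```text
clock: 21.4
eef_pos: [570.7, 291.9, 174.2]
eef_rot: [3.14, -0.001, 1.648]
wrist_force: [0.4, -0.3, -2.9]
finger_gap: 55.4
finger_force: 40.0
```

Emit:
jog_arm(commands=[{"dx":0,"dy":0,"dz":0.2,"ax":0,"ay":0,"az":0,"gripper":1},{"dx":0,"dy":0,"dz":0.2,"ax":0,"ay":0,"az":0,"gripper":1},{"dx":0,"dy":0,"dz":0.15,"ax":0,"ay":0,"az":0,"gripper":1},{"dx":0,"dy":0,"dz":0,"ax":0,"ay":0,"az":0,"gripper":1}])

```text
clock: 21.9
eef_pos: [570.9, 292.0, 152.5]
eef_rot: [3.139, -0.001, 1.648]
wrist_force: [0.7, 0.0, -3.3]
finger_gap: 55.9
finger_force: 40.0
```

Emit:
jog_arm(commands=[{"dx":0,"dy":0,"dz":0.08,"ax":0,"ay":0,"az":0,"gripper":1},{"dx":0,"dy":0,"dz":0.08,"ax":0,"ay":0,"az":0,"gripper":1},{"dx":0,"dy":0,"dz":0,"ax":0,"ay":0,"az":0,"gripper":1}])

```text
clock: 22.28
eef_pos: [571.0, 292.1, 146.5]
eef_rot: [3.139, -0.001, 1.648]
wrist_force: [-0.0, -0.8, -4.3]
finger_gap: 55.5
finger_force: 40.0
```

Emit:
jog_arm(commands=[{"dx":0,"dy":0,"dz":0.03,"ax":0,"ay":0,"az":0,"gripper":1},{"dx":0,"dy":0,"dz":0,"ax":0,"ay":0,"az":0,"gripper":1}])

```text
clock: 22.52
eef_pos: [571.1, 292.1, 145.6]
eef_rot: [3.138, -0.001, 1.648]
wrist_force: [0.2, 0.2, -3.4]
finger_gap: 55.5
finger_force: 40.0
```

Emit:
jog_arm(commands=[{"dx":0,"dy":0,"dz":0.03,"ax":0,"ay":0,"az":0,"gripper":1},{"dx":0,"dy":0,"dz":0,"ax":0,"ay":0,"az":0,"gripper":1}])

```text
clock: 22.78
eef_pos: [571.1, 292.1, 144.3]
eef_rot: [3.138, -0.001, 1.648]
wrist_force: [1.0, -0.5, -3.4]
finger_gap: 55.9
finger_force: 40.0
```

Emit:
jog_arm(commands=[{"dx":0,"dy":0,"dz":0.025,"ax":0,"ay":0,"az":0,"gripper":1},{"dx":0,"dy":0,"dz":0,"ax":0,"ay":0,"az":0,"gripper":1}])

```text
clock: 23.02
eef_pos: [571.1, 292.1, 143.3]
eef_rot: [3.138, -0.001, 1.648]
wrist_force: [-0.2, -0.4, -4.3]
finger_gap: 55.8
finger_force: 40.0
```

Emit:
jog_arm(commands=[{"dx":0,"dy":0,"dz":0.02,"ax":0,"ay":0,"az":0,"gripper":1},{"dx":0,"dy":0,"dz":0,"ax":0,"ay":0,"az":0,"gripper":1}])

```text
clock: 23.28
eef_pos: [571.1, 292.1, 142.6]
eef_rot: [3.138, -0.001, 1.648]
wrist_force: [0.3, 1.0, -3.0]
finger_gap: 56.0
finger_force: 40.0
```

Emit:
jog_arm(commands=[{"dx":0,"dy":0,"dz":0.02,"ax":0,"ay":0,"az":0,"gripper":1},{"dx":0,"dy":0,"dz":0,"ax":0,"ay":0,"az":0,"gripper":1}])

```text
clock: 23.52
eef_pos: [571.1, 292.1, 142.5]
eef_rot: [3.138, -0.001, 1.648]
wrist_force: [-3.6, -2.2, 5.5]
finger_gap: 55.8
finger_force: 40.0
```

Contact came at the expected height (142.5). Now I release and retreat straight up.

Emit:
jog_arm(commands=[{"dx":0,"dy":0,"dz":0,"ax":0,"ay":0,"az":0,"gripper":0.3},{"dx":0,"dy":0,"dz":0,"ax":0,"ay":0,"az":0,"gripper":0},{"dx":0,"dy":0,"dz":0,"ax":0,"ay":0,"az":0,"gripper":0},{"dx":0,"dy":0,"dz":0,"ax":0,"ay":0,"az":0,"gripper":0}])

```text
clock: 24.02
eef_pos: [571.1, 292.1, 141.7]
eef_rot: [3.138, -0.001, 1.648]
wrist_force: [-0.1, -0.3, -0.1]
finger_gap: 91.7
finger_force: 0.0
```

Emit:
jog_arm(commands=[{"dx":0,"dy":0,"dz":-0.4,"ax":0,"ay":0,"az":0,"gripper":0},{"dx":0,"dy":0,"dz":-0.8,"ax":0,"ay":0,"az":0,"gripper":0},{"dx":0,"dy":0,"dz":-1,"ax":0,"ay":0,"az":0,"gripper":0},{"dx":0,"dy":0,"dz":-1,"ax":0,"ay":0,"az":0,"gripper":0},{"dx":-1,"dy":0,"dz":-0.5,"ax":0,"ay":0,"az":0,"gripper":0},{"dx":-1,"dy":0,"dz":0,"ax":0,"ay":0,"az":0,"gripper":0},{"dx":-1,"dy":0,"dz":0,"ax":0,"ay":0,"az":0,"gripper":0},{"dx":-1,"dy":0,"dz":0,"ax":0,"ay":0,"az":0,"gripper":0},{"dx":0,"dy":0,"dz":0,"ax":0,"ay":0,"az":0,"gripper":0}])

```text
clock: 25.15
eef_pos: [583.2, 130.3, 291.0]
eef_rot: [3.137, -0.001, 1.645]
wrist_force: [0.2, 0.9, 0.0]
finger_gap: 93.8
finger_force: 0.0
```

Run:
```python
from h import *
s=snap("scene");t=snap("top")
def crop(c,w):
    u,v=map(int,proj(c,w)); x,y=max(u-44,0),max(v-66,0)
    return cv2.resize(c["image"][y:y+132,x:x+88,::-1],(400,600),interpolation=cv2.INTER_CUBIC)
cv2.imwrite("pics/end.png",np.hstack([crop(s,(570,292,140)),crop(t,(570,292,140))]))
```

```text
(no output)
```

View pics/end.png

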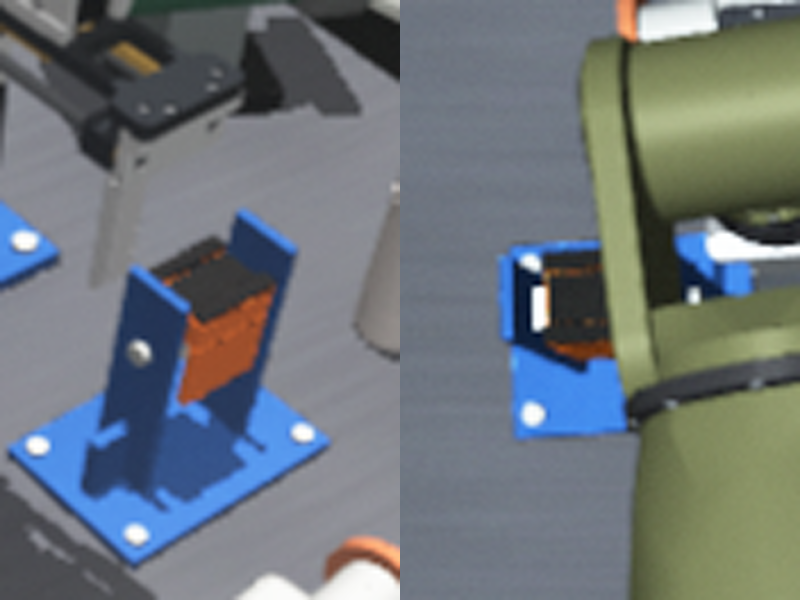

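The pad sits flat on the bar between the cheeks with its cushion up, at scene crop (215,310), and the gripper is clear.

```bash
python3 -c "
from cell import job
print(job.sign_off())"
```

```text
the job is handed in; nothing more can be done
None
```

I stood the orange pad upright on the bench and let go, then took it again and hung it on the small blue stand's bar, where the last pictures show it flat with its cushion up, and handed the job in at about 25 s.

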